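# Lock the test plug into the suction unit's bayonet port and hold it

### The arm

A 6-joint arm with a two-finger parallel gripper is mounted at the origin on the work surface. World frame = base frame: x ahead of the robot, y to its left, z up, the work surface at z = 0. Lengths are in mm, angles in rad, forces in N, time in s.
With the tool pointing down it reaches from about 400 to 825 mm from the base axis. Payload 7 kg.
Tool frame: the origin (TCP) lies at the very end of the fingers, on their centre line; the grasp point (between the pads) lies 19 mm behind it; z points along the fingers, y is the line along which they close (so a half turn about z gives the same grasp; the last joint's range is limited). The gripper opens to 88 mm and grips with 3 to 60 N. Pads are 19 mm wide; open, the fingers measure 130 mm over their backs; the gripper's body (78 mm by 193 mm) begins 47 mm behind the grasp point.
Start: joints at [-1.042, 0.359, 0.012, 0, -1.224, -0.288], TCP at [160.948, -655.508, 226.561] pointing down, gripper open.
Joint ranges: [-3.07, 3.07], [-1.43, 2.12], [-1.02, 1.25], [-3.03, 1.67], [-3.05, -0], [-3.03, 3.03]. Speed limits (rad/s): [2.39, 2.39, 3.01, 3.14, 3.14, 3.14].

### API

Orientations are given as a unit quaternion [x, y, z, w].
In Python, from plant import bot gives the robot as it stands. Calls block until the motion is done:
- bot.move_ptp(position, orientation): joint-space move of the TCP to a pose.
- bot.line_to(position, velocity=150, ori=None): straight line of the TCP; ori=None keeps the orientation; velocity is the mean speed in mm/s.
- bot.move_joints(angles): joint-space move.
- bot.move_gripper(opening, force=None): finger opening in mm; force is the grip in N (None keeps the last); returns when the fingers have stopped.
- bot.pause(seconds).
- bot.solve_ik(position, orientation): joint angles nearest the present ones, or None.
- bot.read_state(): the state.
- bot.camera(name): name is "side" or "top"; returns the picture (480x640x3 uint8, red, green, blue); there is no depth.
- bot.get_calibration(name): a dict with "fx", "fy", "cx", "cy" (pixels), "view" (4x4, takes a point from world to camera coordinates). Camera axes: x right, y up, looking along -z (the intrinsics and any distortion apply to the point x, -y, -z); pixel columns grow to the right and rows downward; lengths in mm; the calibration is good to about 2 mm. A picture is of the moment at which its call begins. get_calibration takes no time and is no camera call.
A pose or a line that the arm cannot do raises bot.Unreachable and nothing moves.
- bot.close_job(): hands the job in; it is judged then, once.
The state is a dict: "t": time; "joint_pos": joint angles; "qvel": joint speeds; "tau": joint torques, N m; "tcp_pos": TCP position; "eef_rot": TCP orientation; "contact_force": force on the tool from outside, world axes, zero at the start; "moment": the same for the moment, N m; "width": finger opening in mm; "finger_force": force on a finger pad.
Only numpy, scipy, OpenCV 4.12 (cv2) and the standard library are available. Lean on these libraries where they do the work, as an engineer would, in place of code of your own. Each camera call takes 0.05 s, during which the arm holds its last target. There are 200 camera calls.

### The job

For the leak test, lift the plug with the flat, wing-shaped grip out of the moulded tray and push it into the keyhole port on top of the suction unit, lugs through the slots, fully home against the spring; then turn it a quarter turn clockwise, seen from above, up to its stop. Finish while still holding the plug there, turned to the stop and pressed down flush: the port's springs lift it and turn it part of the way back if you let go. Leave the two other plugs in the tray, and do not knock about the things standing around.

Things in the scene. Friction and masses are not known exactly. Their poses are not given: they have to be found in the camera images.
- plug_grip (a point): Centre of the upright wing grip of the grey bayonet plug (100 to 180 g). z up, x along the wing: 44 mm long (x), 14 thick (y), 42 high. Below this point: underside of the round flange (52 mm across, 5 thick) 26 mm, lugs 40 to 48 mm, end of the stem 56 mm. At the start it stands upright in one tray cavity, flange on the tray's top 34 mm above the table, and lifts straight out.
- plug_lugs (a point): Centre of the same plug's two lugs, 44 mm below the grip's centre, same axes. The lugs stick out of the stem along +x and -x (under the wing): 8 mm wide, 8 mm high, 39 mm over both tips. Stem 25 mm across, its last 8 mm tapering to 14 mm across. A half turn about z gives the same plug. Hidden in the cavity at the start.
- tray: White moulded tray, 235 (x) by 94 (y) by 34 mm high, fixed; origin at the centre of its underside. Three equal cavities, 44 mm (x) by 30 mm (y), 32 mm deep, in a row along its x at -75, 0 and +75 mm; which plug stands in which varies. The plug's lugs and wing lie along the tray's x.
- port (a point): Centre of the keyhole port on its flat aluminium face (68 mm square), 100 mm above the table. z up, x along the two lug slots. Stem hole 28 mm across; slots 13 mm wide, 44 mm from end to end; face plate 10 mm thick. With the flange flush the plug's grip centre is 26 mm above this point and its lugs 4 mm clear under the plate; they must be under it before the plug can turn.
- unit: White suction unit that carries the port, fixed, 185 (x) by 150 (y) by 60 mm high; origin on the table straight under the port's centre, axes as the port's. It reaches 138 mm from there in +x, 48 mm in -x and 75 mm either way in y; the gauge and knob on it end 80 mm above the table.
- follower (a joint): Travel (m) of the spring pin in the bottom of the port, 0 when up; the plug's end meets it 18 mm below the face and has pressed it down 12 mm when the flange is flush. It pushes back with about 3 N at first touch and 9 N when flush.
- dogs (a joint): Turn (rad, clockwise from above is positive) of the sprung ring inside the port. Its two pins stand clockwise of the slots; the lugs meet them after about 0.2 rad and push them round to a stop at 1.40 rad (plug turned about 90 degrees). It springs back with 0.015 N m at first, 0.085 N m at the stop.
- knob_plug_center (a point): Middle of another plug (aluminium stem, no lugs) with a round knob 30 mm across, 65 mm tall in all; it stands in another cavity of the same tray and stays there
- cone_plug_center (a point): Middle of a third plug (aluminium stem, no lugs) with a low cone-shaped top, 62 mm tall in all; it stands in another cavity of the same tray and stays there
- vial: Amber glass vial with a cap, 36 mm across, 62 mm tall, loose; origin at the centre of its underside; to be left standing
- tape: Roll of white tape lying flat, 54 mm across, 20 mm high, loose; origin at the centre of its underside; to be left standing
- bowl: Steel bowl, 110 mm across, 40 mm high, loose; origin at the centre of its underside; to be left standing
- gauze_box: Cardboard box of gauze, 110 by 70 by 50 mm high, loose; origin at the centre of its underside; to be left standing
- cup: Clear plastic cup, 68 mm across, 80 mm tall, loose; origin at the centre of its underside; to be left standing
- pill_jar: White pill jar, 54 mm across, 90 mm tall, loose; origin at the centre of its underside; to be left standing
Things that resemble listed ones, but are neither listed nor needed, are in the scene too. What is shaped like the part that bears plug_grip but pink is not meant. What is shaped like the unit but yellow is not meant.

How it is judged (in metres and radians):
On the way, in this order (a step that is already met when the one before it is completed fails the run):
1. the wing-grip plug is lifted clear of the tray in the gripper (z of plug_grip in the frame of tray above 0.105 m and contact force between plug and the fingers above 3 N), for 0.1 s.
2. the plug is pushed into the port against the spring, not yet turned (value of joint follower above 0.0075 m and value of joint dogs below 0.35 rad and horizontal distance between plug_grip and port below 0.004 m and contact force between plug and the fingers above 3 N), for 0.05 s.
3. the plug is turned clockwise a quarter turn, near its stop (value of joint dogs above 1.15 rad and value of joint follower above 0.0075 m and horizontal distance between plug_grip and port below 0.004 m and contact force between plug and the fingers above 3 N), for 0.1 s.
At the end, for the whole second after the job is handed in: Plug still gripped (over 3 N), upright within 7 deg, centred in the port within 4 mm, flange within 2.5 mm of flush, spring pin down over 8.8 mm, sprung ring turned over 1.15 rad and still; the other two plugs moved under 15 mm, the bystanders under 40 mm (z of plug_grip in the frame of port below 0.0285 m and horizontal distance between plug_grip and port below 0.004 m and contact force between plug and the fingers above 3 N and angle between plug_grip's own z axis and vertical below 0.12 rad and value of joint dogs above 1.15 rad and value of joint follower above 0.0088 m and velocity of joint dogs below 0.3 rad/s and distance of each of knob_plug_center, cone_plug_center from where it was at the start of the episode below 0.015 m and distance of each of vial, tape, bowl, gauze_box, cup, pill_jar from where it was at the start of the episode below 0.04 m); the arm keeps its last pose, push and grip.
It fails at once if another plug is taken out of the tray (distance of any of knob_plug_center, cone_plug_center from where it was at the start of the episode above 0.03 m).
It fails at once if a bystander is knocked over or pushed away (distance of any of vial, tape, bowl, gauze_box, cup, pill_jar from where it was at the start of the episode above 0.06 m or angle between any of vial, tape, bowl, gauze_box, cup, pill_jar's own z axis and vertical above 0.7 rad).
It also fails if it takes over 48 s, if anything falls off the work surface, if the arm or the gripper's body presses on something with over 40 N, if the wrist force passes 120 N, or if a joint passes its speed limit or range.

## Working session

There is one attempt and no reset: what is moved stays moved. The work goes in short steps, each a Python script; the robot and the scene stay as the last script left them, time stands still between calls to the robot, and variables do not carry over. Pictures are saved under pics/ and viewed, at most 10 in all, crops included, and the job is handed in when it is done.

```bash
mkdir -p pics; ls
python3 - <<'E'
from plant import bot
import cv2
for n in("top","side"):
    im=bot.camera(n); cv2.imwrite(f"pics/{n}0.png",im[:,:,::-1]); c=bot.get_calibration(n); print({k:(v.round(3).tolist() if hasattr(v,'round') and not isinstance(v,float) else v) for k,v in c.items()})
s=bot.read_state();print(s)
E
```

```text
pics
{'fx': 612.6910277828265, 'fy': 612.6910277828265, 'cx': 323.1347769054383, 'cy': 241.89535609873772, 'view': [[0.023, -1.0, 0.005, -16.206], [0.978, 0.023, 0.207, -500.932], [-0.208, 0.001, 0.978, -1403.434], [0.0, 0.0, 0.0, 1.0]]}
{'fx': 616.2401038873244, 'fy': 616.2401038873244, 'cx': 319.6579778609121, 'cy': 225.98228944535728, 'view': [[0.997, -0.072, 0.002, -493.212], [0.042, 0.601, 0.798, -87.373], [-0.059, -0.796, 0.602, -1814.739], [0.0, 0.0, 0.0, 1.0]]}
{'t': 0.1, 'joint_pos': array([-1.04190267e+00,  3.59309987e-01,  1.11320253e-02, -2.87411462e-04,
       -1.22409378e+00, -2.88127594e-01]), 'qvel': array([ 0.00182819, -0.00074358,  0.00234902,  0.00266749, -0.00078035,
       -0.00121025]), 'tau': array([-1.82199481e-03, -5.84165061e+01,  2.93750829e+01,  7.01551750e+00,
        1.01748412e-02, -5.50478660e-05]), 'tcp_pos': array([ 160.82835643, -655.10426623,  225.71556082]), 'eef_rot': array([-1.20043867e-01,  9.92768305e-01,  7.30679237e-04, -1.69048669e-04]), 'contact_force': array([-0.58632768, -0.45962286,  0.1869008 ]), 'moment': array([-0.04826296, -0.03563292, -0.01010026]), 'finger_force': 0.0, 'width': 87.90527234952661}
```

View pics/top0.png

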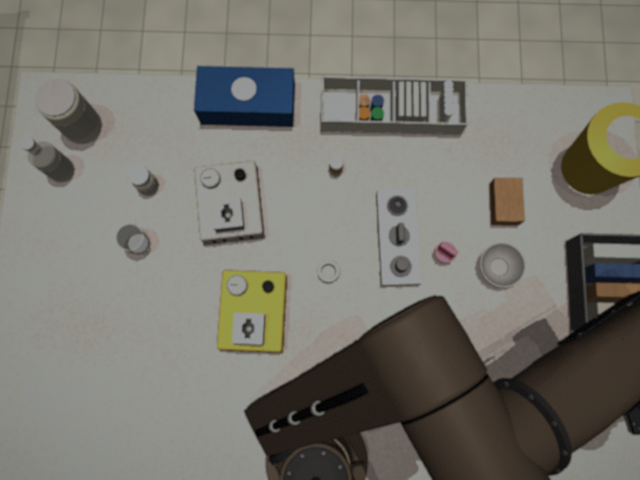

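View pics/side0.png

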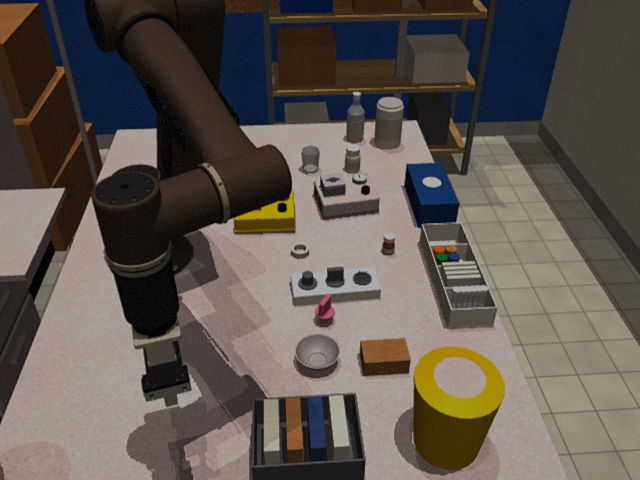

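The top view is oriented with +x up and -y to the right. These things could be mistaken for the targets:
- **Plug:** the grey wing plug is in the tray's middle cavity, top (400,234), side (335,273). The pink wing plug is on the table, top (446,252), side (325,310), and isn't meant. The other two plugs in the tray are at top (397,204) and (401,265).
- **Unit:** the white unit is at top (229,200). The yellow one, top (252,312), isn't meant.

I choose the grey middle plug and the white unit, and will check both in one close crop.

Run:
```python
import cv2,numpy as np
t=cv2.imread("pics/top0.png");s=cv2.imread("pics/side0.png")
f=lambda im,x,y,w,h:cv2.resize(im[y:y+h,x:x+w],(400,300),interpolation=cv2.INTER_CUBIC)
# each 4x/..: top unit, top tray, side unit, side tray
o=np.vstack([np.hstack([f(t,185,165,100,75),f(t,350,190,100,75)]),np.hstack([f(s,300,160,100,75),f(s,285,245,100,75)])])
cv2.imwrite("pics/crop1.png",o)
```

```text
(no output)
```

View pics/crop1.png

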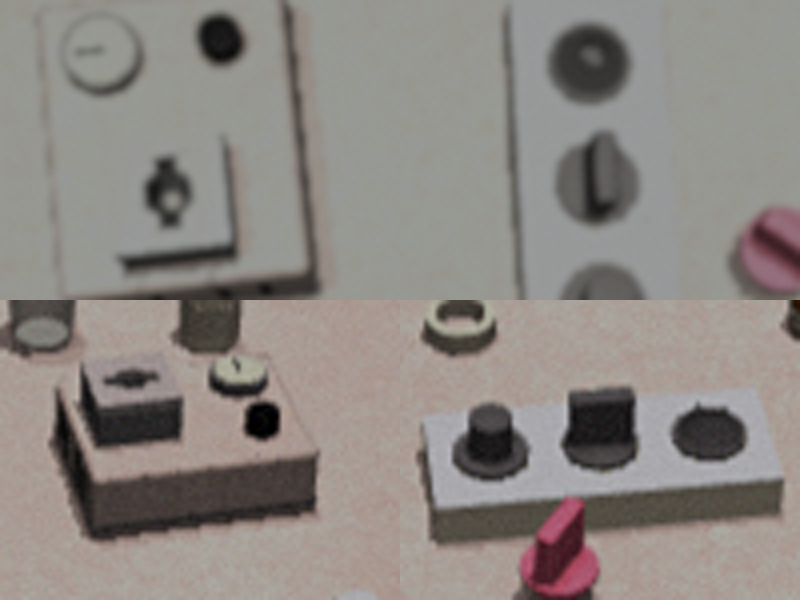

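The crop (4x) confirms the choice. The grey wing plug is in the middle cavity with its wing along the tray. The port in the white unit shows a dark round hole with two slots, at about top (226.6,212.6) and side (332.4,179.4). I'll triangulate these points next.

```bash
cat > h.py <<'E'
import numpy as np, cv2
from scipy.optimize import least_squares
from plant import bot
C={n:bot.get_calibration(n) for n in("top","side")}
def proj(n,P):
    c=C[n]; V=np.array(c["view"]); p=np.atleast_2d(P)@V[:3,:3].T+V[:3,3]
    return np.c_[c["cx"]+c["fx"]*p[:,0]/-p[:,2], c["cy"]-c["fy"]*p[:,1]/-p[:,2]]
def tri(a,b):
    r=least_squares(lambda P:np.r_[proj("top",P)[0]-a,proj("side",P)[0]-b],[600,0,60.])
    return r.x, r.fun
def onz(n,uv,z):
    return least_squares(lambda q:proj(n,[*q,z])[0]-uv,[600,0.]).x
def quat(yaw): # tool down, tool x at yaw; y at yaw-90
    from scipy.spatial.transform import Rotation as R
    return (R.from_euler("z",yaw)*R.from_euler("x",np.pi)).as_quat()
E
python3 - <<'E'
from h import *
T=lambda u,v,x0,y0:np.array([x0+(u+.5)/4-.5,y0+(v+.5)/4-.5])
tu=lambda u,v:T(u,v,185,165); tt=lambda u,v:T(u-400,v,350,190)
su=lambda u,v:T(u,v-300,300,160); st=lambda u,v:T(u-400,v-300,285,245)
R=lambda t:print(*[np.round(a,2) for a in t])
R(tri(tu(168,192),su(131,379)))           # port
R(tri(tt(605,172),st(602,391)))           # wing top centre
R(tri(tt(597,184),st(600,447)))           # flange centre
for p in [(165,160),(171,225)]: print(onz("top",tu(*p),100))
for p in [(105,381),(158,377)]: print(onz("side",su(*p),100))
for p in [(508,0),(525,290)]: print("tray edge",onz("top",tt(*p),17))
for p in [(435,508),(780,478)]: print("tray front",onz("side",st(*p),34))
E
```

```text
[553.31 220.47 101.41] [ 0.03  0.6   0.79 -0.24]
[ 521.74 -185.4    82.93] [-0.01 -0.22 -0.25  0.07]
[ 523.41 -186.94   34.74] [ 0.03  0.56  0.62 -0.16]
[574.26012455 223.65828928]
[535.47560195 218.02617309]
[529.98983081 219.92107406]
[572.62453467 222.87711803]
tray edge [ 644.48873949 -134.20252851]
tray edge [ 462.03945733 -145.34895686]
tray front [ 407.56989607 -238.61051327]
tray front [ 639.31216409 -225.76858196]
```

Run:
```python
from h import *
T=lambda u,v,x0,y0:np.array([x0+(u+.5)/4-.5,y0+(v+.5)/4-.5])
tu=lambda u,v:T(u,v,185,165);su=lambda u,v:T(u,v-300,300,160)
def yaw(n,a,b,z):
    d=onz(n,b,z)-onz(n,a,z); return round((np.arctan2(d[1],d[0])+np.pi/4)%(np.pi/2)-np.pi/4,3),np.linalg.norm(d).round(1)
print(yaw("side",su(95,478),su(318,455),60),yaw("side",su(90,440),su(182,430),100),yaw("top",tu(222,135),tu(234,245),100),yaw("top",tu(120,250),tu(232,242),100))
print(yaw("top",np.array([257,162.]),np.array([262.5,233.]),60),yaw("top",np.array([195.5,167]),np.array([201.,240]),60))
for k in(0,np.pi,-np.pi):
  for pos,y in(([522,-186,42],.057),([522,-186,150],.057),([553,221,190],.09),([553,221,107],.09),([553,221,107],.09-1.57),([553,221,107],.09-1.65)):
    q=bot.solve_ik(pos,quat(y+k)); print(round(k,1),pos,None if q is None else np.round(q,2))
```

```text
(np.float64(0.108), np.float64(179.4)) (np.float64(0.122), np.float64(72.5)) (np.float64(0.155), np.float64(66.5)) (np.float64(0.098), np.float64(64.6))
(np.float64(0.119), np.float64(177.7)) (np.float64(0.137), np.float64(182.2))
0 [522, -186, 42] [ 0.01  0.35 -0.48  0.   -0.74  1.62]
0 [522, -186, 150] [ 0.01  0.22 -0.36  0.   -0.98  1.62]
0 [553, 221, 190] [ 0.71  0.26 -0.22  0.   -1.09  0.95]
0 [553, 221, 107] [ 0.71  0.33 -0.32  0.   -0.92  0.95]
0 [553, 221, 107] [ 0.71  0.33 -0.32  0.   -0.92 -0.62]
0 [553, 221, 107] [ 0.71  0.33 -0.32  0.   -0.92 -0.7 ]
3.1 [522, -186, 42] [ 0.01  0.35 -0.48 -0.   -0.74 -1.52]
3.1 [522, -186, 150] [ 0.01  0.22 -0.36 -0.   -0.98 -1.52]
3.1 [553, 221, 190] [ 0.71  0.26 -0.22 -0.   -1.09 -2.19]
3.1 [553, 221, 107] [ 0.71  0.33 -0.32 -0.   -0.92 -2.19]
3.1 [553, 221, 107] [ 0.71  0.33 -0.32  0.   -0.92  2.52]
3.1 [553, 221, 107] [ 0.71  0.33 -0.32  0.   -0.92  2.44]
-3.1 [522, -186, 42] [ 0.01  0.35 -0.48 -0.   -0.74 -1.52]
-3.1 [522, -186, 150] [ 0.01  0.22 -0.36 -0.   -0.98 -1.52]
-3.1 [553, 221, 190] [ 0.71  0.26 -0.22 -0.   -1.09 -2.19]
-3.1 [553, 221, 107] [ 0.71  0.33 -0.32 -0.   -0.92 -2.19]
-3.1 [553, 221, 107] [ 0.71  0.33 -0.32  0.   -0.92  2.52]
-3.1 [553, 221, 107] [ 0.71  0.33 -0.32  0.   -0.92  2.44]
```

Run:
```python
from h import *
q=quat(.057); P=[522,-185.8]
bot.move_gripper(60,force=45)
bot.move_ptp([*P,170],q); bot.line_to([*P,95],150)
cv2.imwrite("pics/a.png",np.hstack([cv2.resize(bot.camera("top")[170:320,310:510],(400,300))[:,:,::-1],cv2.resize(bot.camera("side")[190:340,235:435],(400,300))[:,:,::-1]]))
s=bot.read_state();print(s["t"],s["tcp_pos"],s["contact_force"])
```

```text
3.6833 [ 522.91102173 -186.0206616    96.20091814] [-0.77998253 -0.35663897  0.89913424]
```

View pics/a.png

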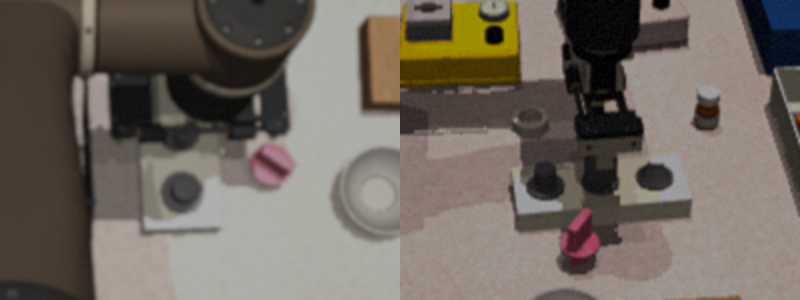

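The fingers are astride the wing, at side crop (603,165). The knob and cone plugs are clear. I'll descend, grip and lift.

Run:
```python
from h import *
P=[522,-185.8]
def S(l):
    s=bot.read_state();print(l,round(s["t"],2),s["tcp_pos"].round(1),s["contact_force"].round(1),s["moment"].round(2),round(s["width"],1),round(s["finger_force"],1))
bot.line_to([*P,43],60);S("down")
bot.move_gripper(0,force=45);S("grip")
bot.line_to([*P,115],80);S("up");bot.pause(.2)
bot.line_to([*P,200],200)
bot.move_ptp([553.3,220.5,220],quat(.12));S("over")
for n in("top","side"): cv2.imwrite(f"pics/{n}1.png",bot.camera(n)[:,:,::-1])
t=cv2.imread("pics/top1.png");s=cv2.imread("pics/side1.png")
f=lambda im,x,y,w,h:cv2.resize(im[y:y+h,x:x+w],(400,300),interpolation=cv2.INTER_CUBIC)
cv2.imwrite("pics/b.png",np.hstack([f(t,150,130,200,150),f(s,280,90,120,90)]))
```

```text
down 4.7 [ 522.3 -185.8   43.3] [-0.6 -0.4 -0.5] [-0.13  0.11  0.04] 60.0 0.0
grip 5.5 [ 522.  -185.8   43. ] [-0.3  0.8  0.4] [-0.06  0.19  0.02] 13.7 45.0
up 6.55 [ 521.6 -185.8  114.4] [-0.2  0.1 -1.3] [-0.1   0.16  0.01] 13.7 45.0
over 8.83 [553.4 219.5 219.8] [ 0.  -0.5 -1.2] [-0.14  0.1  -0.02] 13.8 45.0
```

View pics/b.png

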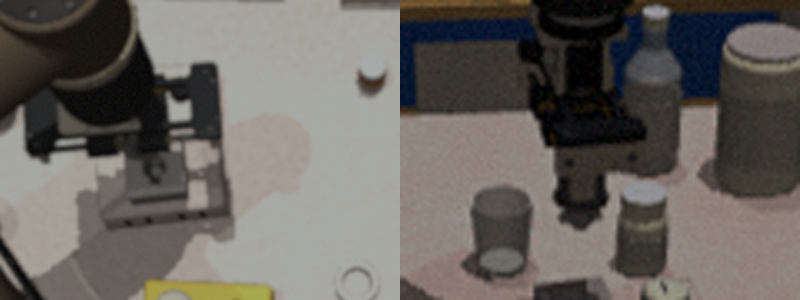

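The plug is held: width 13.7 mm, 45 N. In the side crop its flange shows below the fingers at about (580,205). I'll move just above the port and compare stem and hole in close-up.

Run:
```python
from h import *
bot.line_to([553.3,220.5,148],100)
bot.pause(.2);s=bot.read_state();print(s["t"],s["tcp_pos"],s["contact_force"])
a=np.mean([bot.camera("side").astype(float) for _ in range(6)],0)
t=bot.camera("top")
cv2.imwrite("pics/side2.png",a[:,:,::-1]);cv2.imwrite("pics/top2.png",t[:,:,::-1])
f=lambda im,x,y,w,h,W,H:cv2.resize(np.clip(im[y:y+h,x:x+w,::-1]*1.8,0,255).astype(np.uint8),(W,H),interpolation=cv2.INTER_CUBIC)
cv2.imwrite("pics/c.png",np.hstack([f(a,300,130,64,80,480,600),f(t.astype(float),205,185,42,80,315,600)]))
for P in([553.3,220.5,100],[553.3,220.5,109],[553.3,220.5,139],[553.3,220.5,165]): print(proj("side",P),proj("top",P))
```

```text
10.0 [553.63967442 220.78503317 148.7662962 ] [-0.3028619   0.36778478 -1.57881248]
[[333.15657127 179.50376547]] [[226.73293305 213.38520091]]
[[333.20005521 177.11311962]] [[226.15289704 212.39681898]]
[[333.34675796 169.04774254]] [[224.1660765  209.01127484]]
[[333.47613047 161.93514217]] [[222.37464041 205.95866601]][ WARN:0@11.469] global loadsave.cpp:1063 imwrite_ Unsupported depth image for selected encoder is fallbacked to CV_8U.
```

View pics/c.png

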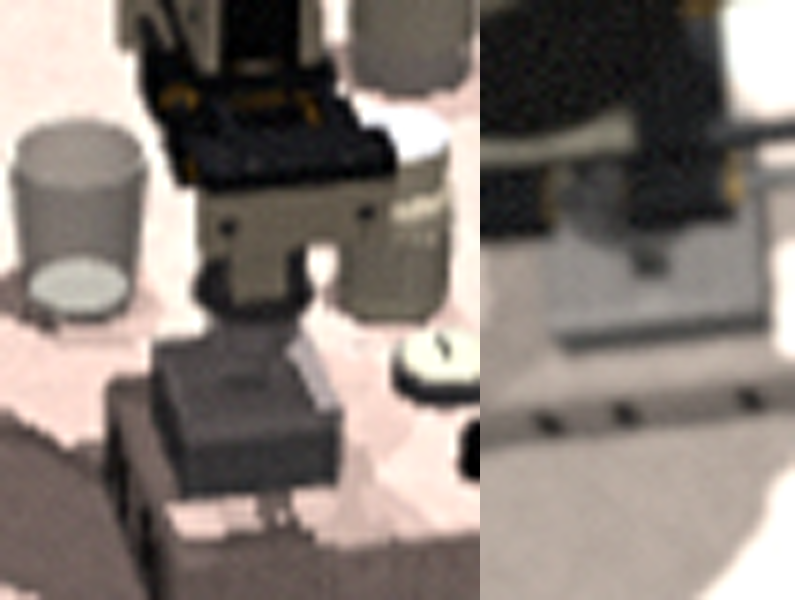

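Run:
```python
from h import *
for n,x,y,w,h in(("top",217,202,20,21),("side",322,174,20,10)):
    g=cv2.imread(f"pics/{n}0.png",0)[y:y+h,x:x+w].astype(float)
    for m in (.35,.5):
        lo,hi=np.percentile(g,2),np.percentile(g,70); wt=np.clip(hi-(hi-lo)*(0.5-m+.35)-g,0,None); wt[wt<.15*(hi-lo)]=0
        Y,X=np.mgrid[:h,:w]; print(n,x+(wt*X).sum()/wt.sum(),y+(wt*Y).sum()/wt.sum())
    print(g.astype(int))
```

```text
top 225.6102188285351 211.68239729040735
top 225.83972254575258 212.0577588323785
[[151 151 151 151 151 151 151 150 150 149 148 148 148 147 147 148 150 149
  150 151]
 [151 151 151 150 151 150 147 142 137 133 128 133 141 146 148 149 149 151
  151 151]
 [150 151 151 151 150 145 131 115 104  97  95 109 132 147 150 150 150 150
  152 151]
 [151 151 151 151 149 141 120  84  62  55  61  90 126 147 152 150 149 150
  151 151]
 [149 151 151 151 152 145 120  75  40  38  50  83 122 144 150 150 151 150
  152 151]
 [151 151 152 152 151 144 120  78  47  43  50  73 108 130 141 148 151 151
  151 151]
 [151 151 152 151 144 129 103  69  49  47  49  60  82 102 121 140 149 151
  152 151]
 [151 152 152 146 132 103  74  50  45  50  49  51  62  74  96 125 144 151
  151 152]
 [152 152 150 138 109  71  46  35  41  49  51  55  56  56  75 111 138 149
  152 152]
 [150 152 149 130  90  48  28  30  40  51  56  60  59  52  61 100 132 148
  151 152]
 [151 152 149 129  86  41  23  31  46  65  76  80  75  57  59  93 128 147
  152 152]
 [151 152 149 131  90  44  24  37  62  91 109 112  98  74  62  89 126 147
  151 152
[... 1004 characters left out ...]
 145 151
  145 153]
 [150 147 153 148 152 152 147 150 150 151 141 137 143 149 152 151 148 152
  145 145]
 [152 149 150 149 150 152 148 134 118 113 100  92 104 111 130 126 125 143
  146 144]
 [152 153 148 149 138 142 129  85  64  57  57  56  48  61  75  78  74 112
  142 147]
 [136 150 151 133  98  92  81  53  52  49  53  45  40  38  49  59  60  90
  137 148]
 [112 146 147 127  69  50  51  53  45  32  39  39  30  35  73 115 117 118
  142 148]
 [ 83 148 151 148 120 114 113  98  84  60  45  60  62  67 124 145 149 144
  146 144]
 [ 69 142 151 150 145 149 150 138 139 117 115 123 124 125 145 147 148 144
  147 147]
 [ 34 115 151 150 147 152 149 150 153 154 147 150 152 153 150 153 151 151
  150 149]]
```

Run:
```python
from h import *
np.set_printoptions(linewidth=250)
g=cv2.imread("pics/side2.png",0).astype(int)
print("cols",np.arange(320,348))
for v in range(160,184): print(v,g[v,320:348])
s0,s2=[onz("top",p,100) for p in((225.9,205.5),(227.05,219.5))];d=s0-s2;print(np.arctan2(d[1],d[0]), tri((226.5,212.6),(332.35,179.4)))
```

```text
cols [320 321 322 323 324 325 326 327 328 329 330 331 332 333 334 335 336 337 338 339 340 341 342 343 344 345 346 347]
160 [144 141 137 139 141 143  70  44  46  26  15  33  47  50  48  48  49  48  48  49  49  49  47  47  48  50  50  49]
161 [140 138 139 141 144 142  67  44  48  40  31  41  50  50  51  49  50  50  49  51  49  49  49  49  47  49  49  48]
162 [137 137 140 142 145 143  72  46  48  51  44  46  49  50  48  50  50  50  49  45  42  69  75  77  67  49  45  48]
163 [139 138 141 140 143 146  91  53  48  48  43  47  49  49  48  48  48  49  38  28  34 111 123 124 103  52  42  49]
164 [140 138 140 141 143 145 103  49  33  31  33  49  48  48  45  46  46  47  26  15  36 134 147 144 119  58  42  46]
165 [140 140 141 138 142 144  92  32  17  18  30  45  47  48  48  47  48  47  27  12  40 133 147 145 118  58  41  46]
166 [141 139 138 138 139 127  63  21  14  20  32  45  47  48  48  49  50  50  26  15  32 114 141 141 101  52  43  47]
167 [135 141 139 140 141 103  37  15  18  19  32  48  49  49  49  48  49  52  27  16  24  77 135 120  78  44  40  49]
168 [129 140 141 142 141  89  30  14 
[... 1283 characters left out ...]
40  42  40  45  41  47  43  42  42  40  38  36  44  43  38  41  87  94  94 109 125 129 129 129]
180 [ 24  26  43  48  43  43  43  44  43  38  35  33  32  33  33  35  40  40  40  36  66  92  93  99 122 126 128 127]
181 [ 26  25  40  51  43  41  40  42  40  37  34  31  30  32  30  33  40  40  39  39  44  88  96  96 115 121 123 123]
182 [ 26  22  36  48  44  39  38  42  40  37  38  36  35  38  37  38  37  39  39  35  37  68  92  94 100 119 125 124]
183 [ 27  19  27  46  43  40  41  39  41  39  40  39  39  40  40  39  38  41  40  38  38  42  88  97  92 109 124 126]
0.13454573037329642 (array([553.37269511, 220.80439221, 101.14045053]), array([ 0.03018794,  0.62716269,  0.82625971, -0.25096735]))
```

Run:
```python
from h import *
q=quat(.125)
bot.line_to([552,220.8,142],60,ori=q)
for z in (142,138,136,134,132.5):
    bot.line_to([552,220.8,z],40); bot.pause(.15); s=bot.read_state()
    print(z,round(s["t"],2),s["tcp_pos"].round(2),s["contact_force"].round(1),s["moment"].round(2))
    if abs(s["contact_force"][2]+1.4)>12 or np.hypot(*s["contact_force"][:2])>8: break
```

```text
142 11.0 [552.06 220.81 142.1 ] [-0.5  0.5 -1.7] [-0.1   0.16 -0.02]
138 11.4 [552.   220.78 137.95] [ 0.2 -0.2 -2.2] [-0.1   0.14 -0.06]
136 11.8 [552.   220.83 136.  ] [-0.   0.3 -1.8] [-0.11  0.16 -0.  ]
134 12.2 [552.02 220.81 133.99] [ 0.2  0.1 -1.4] [-0.11  0.22  0.04]
132.5 12.6 [552.03 220.8  132.52] [-0.1 -0.8 -1.8] [-0.09  0.27  0.01]
```

```bash
cat >> h.py <<'E'
def down(x,y,zs,fz=14,fxy=8):
    for z in zs:
        bot.line_to([x,y,z],30); bot.pause(.1); s=bot.read_state(); f=s["contact_force"]
        print(z,round(s["t"],2),s["tcp_pos"].round(2),f.round(1),s["moment"].round(2))
        if f[2]+1.5>fz or np.hypot(*f[:2])>fxy: break
E
python3 - <<'E'
from h import *
down(552,220.8,[131.5,130.5,129.5,128.5,127,125,123])
E
```

```text
131.5 12.95 [551.99 220.79 131.49] [-0.   1.4 -2.8] [-0.12  0.14  0.01]
130.5 13.3 [552.   220.76 130.48] [ 0.5  0.1 -1.1] [-0.08  0.16  0.04]
129.5 13.65 [551.98 220.79 129.46] [ 1.  -0.6 -1.9] [-0.1   0.13  0.02]
128.5 14.0 [552.   220.8  128.48] [-0.1  0.8 -1.7] [-0.06  0.15  0.06]
127 14.35 [551.99 220.76 126.98] [ 0.3 -0.5 -2. ] [-0.08  0.12  0.05]
125 14.7 [552.01 220.78 124.97] [ 0.2  0.2 -2.3] [-0.08  0.1   0.04]
123 15.05 [551.99 220.78 122.98] [ 1.4 -0.2 -2.2] [-0.09  0.14 -0.06]
```

It's sliding in freely. I'll carry on down to the spring and flush.

Run:
```python
from h import *
down(552,220.8,[120,118,116,114,112,111,110,109.2,108.4,107.6],fz=22,fxy=10)
```

```text
120 15.4 [552.42 221.05 120.41] [0.5 0.3 2.5] [ 0.09 -0.18 -0.02]
118 15.75 [552.37 221.03 118.28] [1.9 0.2 1.6] [ 0.22 -0.48  0.05]
116 16.1 [552.31 221.01 116.22] [1.9 1.2 3.6] [ 0.37 -0.67  0.08]
114 16.45 [552.3  220.99 114.19] [2.9 1.8 4.6] [ 0.43 -0.9   0.04]
112 16.8 [552.3  220.96 112.27] [2.9 2.1 4.8] [ 0.5  -1.05  0.04]
111 17.15 [552.25 221.   111.27] [2.5 1.6 5.9] [ 0.55 -1.12  0.02]
110 17.5 [552.3  220.99 110.34] [2.4 1.9 4.5] [ 0.5  -0.96  0.06]
109.2 17.85 [552.29 220.97 109.58] [3.  1.5 6.4] [ 0.61 -0.99  0.1 ]
108.4 18.2 [552.32 221.   109.05] [2.  2.5 7.1] [ 0.45 -0.75  0.02]
107.6 18.55 [552.39 221.02 108.99] [-0.1  1.2 13.1] [ 0.32  0.22 -0.02]
```

Flush at TCP z≈109, with about 14 N of push. Next is the clockwise turn in small steps, watching forces.

```bash
cat >> h.py <<'E'
def turn(x,y,z,yaws,fxy=12,mz=.9):
    for w in yaws:
        bot.line_to([x,y,z],ori=quat(w)); bot.pause(.08); s=bot.read_state(); f=s["contact_force"]
        print(round(w,3),round(s["t"],2),s["tcp_pos"].round(2),f.round(1),s["moment"].round(2),round(s["joint_pos"][5],3),round(s["finger_force"]),round(s["width"],1))
        if np.hypot(*f[:2])>fxy or abs(s["moment"][2])>mz or f[2]>40: print("STOP");break
E
python3 - <<'E'
from h import *
turn(552.3,221.0,107.4,.125-np.array([0,.05,.15,.25,.35,.45]))
E
```

```text
0.125 18.88 [552.37 221.   108.96] [-1.7  0.6 16.2] [ 0.13  0.93 -0.04] 0.987 45 13.4
0.075 19.22 [552.47 221.09 108.98] [-1.3  1.4 16.1] [ 0.26  0.83 -0.1 ] 0.937 45 13.7
-0.025 19.55 [552.55 221.36 108.99] [-1.7  2.2 15. ] [ 0.55  0.79 -0.04] 0.837 45 13.8
-0.125 19.88 [552.7  221.83 109.  ] [-1.1  4.4 15.1] [ 1.22  0.81 -0.1 ] 0.737 45 13.8
-0.225 20.22 [552.84 222.2  109.03] [-1.2  5.2 14.2] [ 1.69  0.74 -0.03] 0.637 45 14.1
-0.325 20.55 [552.88 222.39 109.03] [-1.4  5.7 14.2] [ 1.94  0.79 -0.04] 0.537 45 13.7
```

```bash
cat >> h.py <<'E'
def turn2(c,z,yaws,g=1.0,mz=.9):
    c=np.array(c,float)
    for w in yaws:
        bot.line_to([*c,z],ori=quat(w)); bot.pause(.08); s=bot.read_state(); f=s["contact_force"]
        print(round(w,3),round(s["t"],2),c.round(2),s["tcp_pos"].round(2),f.round(1),s["moment"].round(2),round(s["joint_pos"][5],3),round(s["width"],1))
        if np.hypot(*f[:2])>14 or abs(s["moment"][2])>mz or f[2]>40: print("STOP");break
        c+=g*(s["tcp_pos"][:2]-c)
E
python3 - <<'E'
from h import *
turn2([552.6,222.2],107.4,[-.325,-.425,-.525,-.625,-.725,-.825,-.925])
E
```

```text
-0.325 20.88 [552.6 222.2] [552.89 222.54 108.99] [-1.5  1.1 15.6] [0.53 0.7  0.02] 0.536 13.8
-0.425 21.22 [552.89 222.54] [553.01 222.66 108.99] [-1.8  1.8 16. ] [ 0.31  0.96 -0.07] 0.435 13.7
-0.525 21.55 [553.01 222.66] [553.05 222.81 108.98] [-3.2  0.7 16.3] [ 0.4   0.98 -0.06] 0.335 13.9
-0.625 21.88 [553.05 222.81] [553.12 222.92 108.99] [-2.5  1.6 16.6] [ 0.32  1.01 -0.09] 0.235 13.7
-0.725 22.22 [553.12 222.92] [553.12 222.9  108.96] [-2.6 -0.6 15.5] [ 0.24  1.02 -0.09] 0.135 13.6
-0.825 22.55 [553.12 222.9 ] [553.19 222.97 108.97] [-2.6  0.4 16.3] [ 0.34  0.96 -0.12] 0.035 14.0
-0.925 22.88 [553.19 222.97] [553.29 223.03 108.99] [-2.8  1.  15.6] [ 0.27  0.94 -0.1 ] -0.065 13.6
```

Run:
```python
from h import *
turn2([553.3,223.05],107.4,[-1.025,-1.125,-1.225,-1.3,-1.36,-1.4,-1.43,-1.46,-1.49,-1.52],mz=.6)
```

```text
-1.025 23.22 [553.3  223.05] [553.41 223.13 108.98] [-2.   1.1 15.7] [0.26 0.87 0.03] -0.165 13.7
-1.125 23.55 [553.41 223.13] [553.49 223.21 108.98] [-2.6  1.5 16. ] [ 0.36  0.9  -0.09] -0.265 13.5
-1.225 23.88 [553.49 223.21] [553.56 223.26 109.01] [-2.1  1.4 16. ] [ 0.3   0.98 -0.04] -0.365 13.8
-1.3 24.22 [553.56 223.26] [553.68 223.31 108.97] [-1.9  0.8 15.5] [ 0.32  0.91 -0.12] -0.44 13.8
-1.36 24.55 [553.68 223.31] [553.76 223.37 108.98] [-2.8  1.3 15.8] [ 0.32  0.97 -0.05] -0.5 13.7
-1.4 24.88 [553.76 223.37] [553.81 223.38 108.98] [-1.5  0.5 16.1] [ 0.29  0.91 -0.  ] -0.54 14.0
-1.43 25.22 [553.81 223.38] [553.84 223.4  108.97] [-2.1  1.1 15.6] [0.27 0.98 0.07] -0.57 13.9
-1.46 25.55 [553.84 223.4 ] [553.86 223.4  108.99] [-1.4  1.5 15.7] [0.23 1.02 0.03] -0.599 13.8
-1.49 25.88 [553.86 223.4 ] [553.85 223.38 108.96] [-2.4  0.2 16.1] [0.24 1.05 0.28] -0.629 13.7
-1.52 26.22 [553.85 223.38] [553.82 223.35 108.97] [-2.3  0.4 16.8] [0.26 1.05 0.64] -0.659 14.1
STOP
```

The stop shows at yaw ≈ -1.48, where the moment jumps to 0.64 N m. I'll ease off slightly and take a last look.

Run:
```python
from h import *
turn2([553.85,223.38],107.4,[-1.5]); bot.pause(.3)
s=bot.read_state();print(s["t"],s["tcp_pos"],s["contact_force"],s["moment"],s["finger_force"])
f=lambda im,x,y,w,h:cv2.resize(np.clip(im[y:y+h,x:x+w,::-1]*1.6,0,255).astype(np.uint8),(400,400),interpolation=cv2.INTER_CUBIC)
cv2.imwrite("pics/d.png",np.hstack([f(bot.camera("side").astype(float),290,120,80,80),f(bot.camera("top").astype(float),110,120,200,200)]))
```

```text
-1.5 26.55 [553.85 223.38] [553.78 223.36 108.98] [-2.7  0.9 15.9] [0.37 1.12 0.37] -0.639 14.1
26.85 [553.78237696 223.35024018 108.95948207] [-2.10526825  0.89906301 16.6954413 ] [0.2719303  1.12975531 0.40362949] 45.04759669303894
```

View pics/d.png

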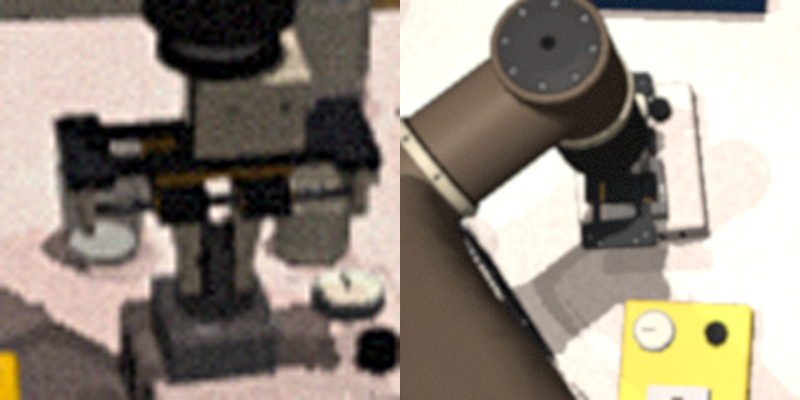

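The side crop shows the flange sitting flush on the port at about (212,300), with the wing turned a quarter and held between the fingers. The cup and jar are still standing. I'm handing in now.

```bash
python3 -c "
from plant import bot
print(bot.close_job())"
```

```text
the job is handed in; nothing more can be done
None
```

I handed the job in at about 27 s with the grey wing plug in the white unit's port, pressed flush, turned clockwise to its stop and still gripped at 45 N; the hand-in call returned no verdict.

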